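# Clear the jar and hold the vanity pedal bin open

## Robot

A 6-joint arm with a two-finger parallel gripper is mounted at the origin on the work surface. World frame = base frame: x ahead of the robot, y to its left, z up, the work surface at z = 0. Lengths are in m, angles in degrees, forces in N, time in s.
With the tool pointing down it reaches from about 0.4 to 0.825 m from the base axis. Payload 7 kg.
Tool frame: the origin (TCP) lies at the very end of the fingers, on their centre line; the grasp point (between the pads) lies 19 mm behind it; z points along the fingers, y is the line along which they close (so a half turn about z gives the same grasp; the last joint's range is limited). The gripper opens to 88 mm and grips with 3 to 60 N. Pads are 19 mm wide; open, the fingers measure 130 mm over their backs; the gripper's body (78 mm by 193 mm) begins 47 mm behind the grasp point.
Start: joints at [84.918, 20.546, 0.682, 0, -70.136, -16.507], TCP at [0.248, 0.628, 0.227] pointing down, gripper open.
Joint ranges: [-176.03, 176.03], [-82.01, 121.73], [-58.28, 71.71], [-173.87, 95.51], [-174.79, -0.11], [-173.66, 173.66]. Speed limits (degrees/s): [136.94, 136.94, 172.46, 180, 180, 180].

## Interface

Orientations are given as [roll, pitch, yaw] about the fixed x, y, z axes, in that order (R = Rz(yaw) Ry(pitch) Rx(roll)).
In Python, from plant import get_state, imaging, r, finder gives the robot as it stands.
- The arm moves only by the shell command python3 -m handwheel 'ROWS' [FORCE]. ROWS is JSON, a list of rows, each a list of 5 numbers: the closure, from 0 (fully open) to 1 (shut), then the shift along the world's x, y, z in cm, then the turn about the world's z in degrees. A call has 1 to 8 rows; each row is the pose to reach, as a shift and turn from the pose commanded when the call began; what a row does not reach only later rows make up. A row lasts 1/8 s, in which the tool goes at most 62.5 mm and 10.7 degrees, less where a joint would pass 70% of its speed; a pose out of reach is approached as far as the arm can. A call with a gripper value outside its range is refused whole. The fingers move at their own pace and stop on an object; FORCE is the grip in N (left out, the last holds). Time passes only in rows, so rows that repeat a pose let the fingers close. It gives the time, the measured TCP pose, the force, the opening and the grip force at its end, in the units of the state.
- get_state(): the state, without advancing time (a new reading comes with each control period).
- imaging.capture(name): name is "scene" or "side" or "wrist"; returns (picture, depth): 480x640x3 uint8, red, green, blue; 480x640 float32, m along the optical axis (not along the pixel's ray), 0 where there is no reading.
- imaging.get_calibration(name): a dict with "fx", "fy", "cx", "cy" (pixels), "rvec" (rotation vector, rad) and "tvec" (3), from world to camera coordinates, as OpenCV has them; the wrist camera has in their place "hand_eye" (4x4, takes a point from camera to tool coordinates, whose origin is the TCP and whose axes are the flange's). Camera axes: x right, y down, z forward; pixel columns grow to the right and rows downward; lengths in m; the calibration is good to about 2 mm. A picture is of the moment at which its call begins: read the wrist's pose just before it. get_calibration takes no time and is no camera call.
- r.close_job(): hands the job in; it is judged then, once.
Trained networks look in the newest picture that a camera, given by its name, has taken for a name from the list of things; names that differ only in an ending like _2 or _b are one class to them, and where a whole thing is asked for, a point or a joint stands for the part that bears it (a point fixed in the world has none). Each returns a list of dicts, best first, with "p" (0 to 1); they miss things now and then, are a little off and sometimes report something else, mostly with a low value. They report only what shows in the picture. A call takes as long as a camera call.
- finder.cut_out(camera, query): "region" (480x640 bool, what is visible of it) and "pixel" ([column, row] in pixels, amid what is visible of it).
The state is a dict: "time_s": time; "joints": joint angles; "qd": joint speeds; "joint_torque": joint torques, N m; "tcp_pos": TCP position; "eef_rot": TCP orientation; "contact_force": force on the tool from outside, world axes, zero at the start; "moment": the same for the moment, N m; "gripper_width": finger opening in m; "gripper_force": force on a finger pad.
Only numpy, scipy, OpenCV 4.12 (cv2) and the standard library are available. Lean on these libraries where they do the work, as an engineer would, in place of code of your own. Each camera call takes 0.05 s, during which the arm holds its last target. There are 200 camera calls.

## Task

I want to drop a used cotton pad into the little pedal bin: gently slide the squat cream jar that is standing in front of its pedal along the vanity, to either side, until no part of the jar is in front of the bin any more, and leave it standing. Then press the pedal right down so that the lid swings fully open, and finish while still holding the pedal down. Only push and press with the fingers: do not pinch or pick up anything, do not touch the lid, and leave everything else where it is.

Things in the scene. Friction and masses are not known exactly. Their poses are not given: they have to be found in the camera images.
- bin: round table-top pedal bin, held to the vanity by its suction foot: white shell 130 mm in diameter (wall 65 mm from the z axis), dark base, steel lid with its top 180 mm above the vanity. Origin: centre of the underside, on the vanity. x is level and points from the front (pedal) to the back (lid hinge), y is level across it, z up. The pedal sticks out at the front, along -x.
- bin_pedal (a joint): angle of the rocker under the bin: 0 at rest, 0.18 rad with the pedal right down at its stop. Pivot: the bin's y direction, at x = 0, 18 mm up. A spring and the lid's weight bring it back when let go; holding it down takes 5 to 7 N at the pad, steady over the travel. Its back end pushes up a rod that lifts the lid: lid angle = 6.5 x pedal angle.
- pedal_pad (a point): point on top of the steel pedal plate, 100 mm in front of the bin's axis; 32 mm above the vanity at rest, 14 mm when right down (moves with it). Plate 50 mm wide (y), 4 mm thick, from 8 to 55 mm in front of the bin's wall, the last 14 mm narrower (34 mm). Front edge tipped up 5 degrees at rest, down 5 when pressed. The wall is close behind: lean the gripper back from it, 15 to 30 degrees.
- bin_lid (a joint): angle of the lid: 0 shut, 1.17 rad fully open; the hinge is at the back of the bin, the front edge swings up and back. It is lifted only by the pedal.
- lid_front (a point): middle of the lid's front edge, 169 mm above the vanity when shut
- cream_jar: closed squat plastic cream jar, white with a thin grey band, 52 mm in diameter, 42 mm high, about 0.08 to 0.15 kg, loose. It stands 6 to 26 mm in front of the pedal's front edge. Origin: centre of its underside; z up when standing.
- serum_jar: bystander: closed amber serum jar with a black cap, 42 mm in diameter, 76 mm high, standing loose to one side of the bin. Origin: centre of its underside.
- ring_cone: bystander: white ceramic ring cone, foot 74 mm in diameter, 88 mm high, standing loose to the other side of the bin. Origin: centre of its underside.
- wood_mirror: bystander: round wooden hand mirror lying face up, head 124 mm in diameter, 12 mm thick, loose; its handle, 24 mm wide, reaches 170 mm from the centre along its -x axis. Origin: centre of the head's underside.

How it is judged (in metres and radians):
On the way, in this order (a step that is already met when the one before it is completed fails the run):
1. the cream jar stands clear to one side of the bin, at rest ((y of cream_jar in the frame of bin above 0.088 m or y of cream_jar in the frame of bin below -0.088 m) and angle between cream_jar's own z axis and vertical below 0.1 rad and linear speed of cream_jar below 0.02 m/s), for 0.2 s.
2. the pedal is pressed down by the fingers and the lid is open (value of joint bin_lid above 1 rad and contact force between the fingers and bin_pedal above 1 N), for 0.2 s.
At the end, for the whole second after the job is handed in: The fingers hold the pedal down (more than 1 N on it) with the lid open by more than 1.0 rad of its 1.17 rad, and the cream jar stands upright and at rest on the vanity with its centre more than 88 mm to one side of the bin's centre line, measured along the bin's y axis (all of step 1 and all of step 2 and value of joint bin_pedal above 0.153 rad and height (world z) of cream_jar between -0.006 and 0.006 m); the arm keeps its last pose, push and grip.
It fails at once if the cream jar is lifted or tipped over (height (world z) of cream_jar above 0.012 m or angle between cream_jar's own z axis and vertical above 0.35 rad).
It fails at once if the cream jar is pinched or shoved hard (over 15 N from the fingers) (contact force between the fingers and cream_jar above 15 N).
It fails at once if the lid is touched by the robot (contact force between any of the arm, the fingers and bin_lid above 0.5 N).
It fails at once if the ring cone, the serum jar or the hand mirror is moved or tipped (distance of any of ring_cone, serum_jar, wood_mirror from where it was at the start of the episode above 0.015 m or angle between any of ring_cone, serum_jar's own z axis and vertical above 0.3 rad).
It also fails if it takes over 48 s, if anything falls off the work surface, if the arm or the gripper's body presses on something with over 40 N, if the wrist force passes 120 N, or if a joint passes its speed limit or range.

## Working session

There is one attempt and no reset: what is moved stays moved. The work goes in short steps, Python scripts to look and compute and a shell command to move; the robot and the scene stay as the last step left them, time stands still between calls to the robot, and variables do not carry over. Pictures are saved under pics/ and viewed, at most 10 in all, crops included, and the job is handed in when it is done.

```bash
mkdir -p pics
cat > h.py <<'E'
import numpy as np, cv2
from plant import get_state, imaging, r, finder
from scipy.spatial.transform import Rotation as R
def cloud(cam, depth, mask=None):
    c=imaging.get_calibration(cam)
    m=depth>0
    if mask is not None: m&=mask
    v,u=np.nonzero(m); z=depth[v,u]
    P=np.c_[(u-c['cx'])/c['fx']*z,(v-c['cy'])/c['fy']*z,z]
    Rm=cv2.Rodrigues(np.array(c['rvec'],float))[0]
    return (P-np.array(c['tvec']).ravel())@Rm
E
cat > m.py <<'E'
from h import *
s=get_state(); print({k:np.round(v,3) for k,v in s.items()})
ims=[]
for cam in ['scene','side']:
    im,d=imaging.capture(cam); ims.append(im)
    for q in ['bin','bin_pedal','bin_lid','cream_jar','serum_jar','ring_cone','wood_mirror']:
        L=finder.cut_out(cam,q)
        for o in L[:1]:
            P=cloud(cam,d,o['region'])
            if len(P)<5: continue
            print(cam,q,round(o['p'],2),np.round(o['pixel']),len(P),'min',np.percentile(P,2,axis=0).round(3),'max',np.percentile(P,98,axis=0).round(3),'med',np.median(P,axis=0).round(3))
            top=P[P[:,2]>np.percentile(P[:,2],98)-.006]
            (cx,cy),rad=cv2.minEnclosingCircle(top[:,:2].astype(np.float32)); print('   topcircle',round(cx,3),round(cy,3),round(rad,3),'z',np.median(top[:,2]).round(3))
cv2.imwrite('pics/a_scene.png',ims[0][:,:,::-1]); cv2.imwrite('pics/a_side.png',ims[1][:,:,::-1])
E
python3 m.py
```

```text
{'time_s': np.float64(0.0), 'joints': array([ 8.4919e+01,  2.0592e+01,  6.3400e-01, -2.0000e-02, -7.0136e+01,
       -1.6508e+01]), 'qd': array([-0.054, -0.025, -0.033, -0.012,  0.015,  0.008]), 'joint_torque': array([-2.0000e-03, -5.8271e+01,  2.9306e+01,  6.9980e+00,  7.0000e-03,
       -0.0000e+00]), 'tcp_pos': array([0.248, 0.627, 0.226]), 'eef_rot': array([ 1.79905e+02, -8.00000e-03, -2.15960e+01]), 'contact_force': array([0.211, 0.019, 0.235]), 'moment': array([-0.019,  0.026, -0.008]), 'gripper_force': np.float64(0.0), 'gripper_width': np.float64(0.088)}
scene bin 0.74 [411. 245.] 2371 min [0.653 0.055 0.17 ] max [0.768 0.17  0.18 ] med [0.715 0.11  0.176]
   topcircle 0.71 0.113 0.064 z 0.177
scene bin_lid 0.56 [415. 243.] 2553 min [0.647 0.054 0.165] max [0.768 0.174 0.18 ] med [0.714 0.111 0.176]
   topcircle 0.708 0.114 0.066 z 0.177
scene cream_jar 0.73 [373. 241.] 276 min [0.513 0.101 0.002] max [0.558 0.135 0.046] med [0.54  0.111 0.039]
   topcircle 0.599 0.095 0.096 z 0.042
scene serum_jar 0.89 [297. 281.] 542 min [ 0.586 -0.116  0.004] max [ 0.616 -0.079  0.077] med 
[... 718 characters left out ...]
 max [0.764 0.171 0.179] med [0.702 0.107 0.175]
   topcircle 0.704 0.115 0.065 z 0.175
side cream_jar 0.9 [268. 218.] 615 min [0.509 0.104 0.004] max [0.557 0.148 0.044] med [0.533 0.116 0.039]
   topcircle 0.534 0.127 0.026 z 0.041
side serum_jar 0.68 [316. 299.] 743 min [ 0.576 -0.114 -0.001] max [ 0.613 -0.081  0.076] med [ 0.593 -0.106  0.048]
   topcircle 0.596 -0.093 0.016 z 0.073
side ring_cone 0.82 [306. 150.] 618 min [ 0.621  0.312 -0.001] max [0.681 0.382 0.084] med [0.651 0.339 0.012]
   topcircle 0.647 0.244 0.108 z 0.084
side wood_mirror 0.56 [265. 356.] 4484 min [ 0.421 -0.243  0.002] max [ 0.628 -0.131  0.014] med [ 0.486 -0.179  0.011]
   topcircle 0.529 -0.174 0.115 z 0.011
```

View pics/a_scene.png

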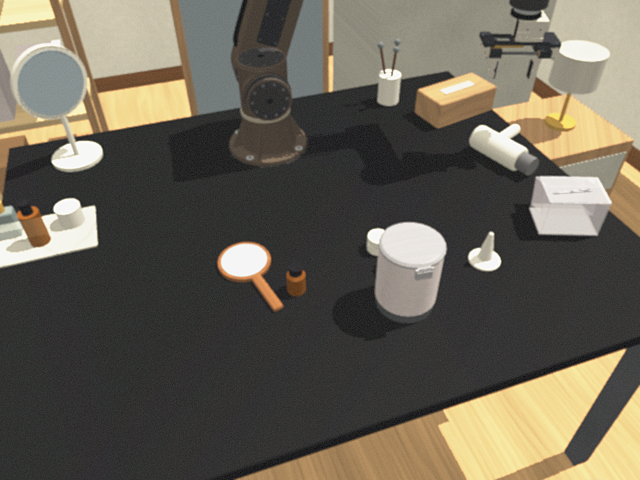

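View pics/a_side.png

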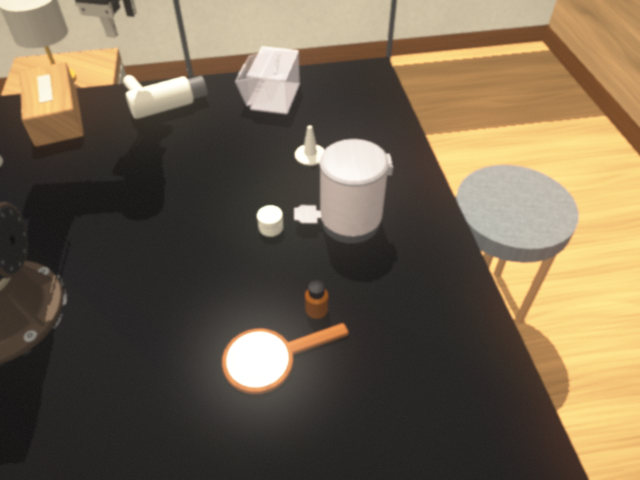

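The scene view shows the bin at (411,265), the jar in front of it at (376,242), the cone at (485,255), and the serum and mirror at left. The side view shows the pedal at (307,213) and the jar at (270,220), so the bin axis points almost along world +x. Both views agree on heights (jar top 0.041–0.042, lid 0.176).

Run:
```python
from h import *
print(np.round(imaging.get_calibration('wrist')['hand_eye'],3))
b=np.array([.7065,.1145]);p=np.array([.611,.1265]);j=np.array([.534,.127])
x=(b-p)/np.linalg.norm(b-p);y=np.array([-x[1],x[0]])
print('yaw',np.degrees(np.arctan2(x[1],x[0])),'dist',np.linalg.norm(b-p))
for n,q in dict(jar=j,serum=[.594,-.097],cone=[.655,.342],tip=[.63,-.13]).items(): print(n,((q-b)@x).round(3),((q-b)@y).round(3))
s=np.array(get_state()['tcp_pos'])[:2]
for n,(a,c) in dict(pre=(-.178,.065),contact=(-.178,.02),end=(-.18,-.08),press=(-.114,0)).items():
    w=b+a*x+c*y; print(n,w.round(4),'shift cm',((w-s)*100).round(1))
```

```text
[[-0.    -0.963 -0.269  0.073]
 [ 1.    -0.001  0.     0.   ]
 [-0.    -0.269  0.963 -0.158]
 [ 0.     0.     0.     1.   ]]
yaw -7.161933727499791 dist 0.09625097402104565
jar -0.173 -0.009
serum -0.085 -0.224
cone -0.079 0.219
tip -0.045 -0.252
pre [0.538  0.2012] shift cm [ 29.  -42.6]
contact [0.5324 0.1565] shift cm [ 28.4 -47.1]
end [0.5179 0.0576] shift cm [ 27. -57.]
press [0.5934 0.1287] shift cm [ 34.5 -49.9]
```

```bash
python3 -m handwheel '[[0.73,3.6,-5,0,-9],[0.73,7.2,-10,0,-18],[0.73,10.8,-15,0,-27],[0.73,14.4,-20,0,-36],[0.73,18,-25,0,-45],[0.73,21.6,-30,0,-54],[0.73,25.2,-36,0,-63],[0.73,29,-42.6,0,-75.5]]'; python3 -m handwheel '[[0.73,0,0,0,0],[0.73,0,0,0,0],[0.73,0,0,0,0],[0.73,0,0,0,0]]'
python3 - <<'E'
from h import *
s=get_state();print(s['joints'],s['gripper_width'],s['tcp_pos'],s['eef_rot'])
im,d=imaging.capture('wrist');cv2.imwrite('pics/b.png',im[:,:,::-1])
T=np.eye(4);T[:3,:3]=R.from_euler('xyz',s['eef_rot'],degrees=True).as_matrix();T[:3,3]=s['tcp_pos']
c=imaging.get_calibration('wrist');M=T@np.array(c['hand_eye'])
for q in ['cream_jar','bin_pedal']:
  for o in finder.cut_out('wrist',q)[:1]:
    m=o['region']&(d>0);v,u=np.nonzero(m);z=d[m]
    P=np.c_[(u-c['cx'])/c['fx']*z,(v-c['cy'])/c['fy']*z,z]@M[:3,:3].T+M[:3,3]
    t=P[P[:,2]>np.percentile(P[:,2],98)-.008]
    print(q,o['p'],o['pixel'],len(P),cv2.minEnclosingCircle(t[:,:2].astype(np.float32)),np.median(t,axis=0),cv2.minAreaRect(t[:,:2].astype(np.float32)))
E
```

```text
time_s: 1.8
tcp_pos: [0.5287, 0.2182, 0.2269]
eef_rot: [-180.0, 0.0, -95.6]
contact_force: [0.7, 0.4, -0.1]
gripper_width: 0.0241
gripper_force: 0.0
time_s: 2.3
tcp_pos: [0.5273, 0.2211, 0.2266]
eef_rot: [-180.0, 0.0, -95.2]
contact_force: [-0.2, 0.2, -0.2]
gripper_width: 0.0237
gripper_force: 0.0
[ 4.23424254e+01  1.08739208e+01 -1.26366469e+01 -2.20308944e-03
 -6.64838525e+01 -4.75425505e+01] 0.023740006825024935 [0.52730599 0.22105041 0.22661184] [-1.79997724e+02  5.48038107e-03 -9.52010040e+01]
cream_jar 0.76 [301.8, 109.2] 3345 ((0.5328360199928284, 0.1274421364068985), 0.025884032249450684) [0.53273531 0.12695912 0.04178952] ((0.5328247547149658, 0.12733879685401917), (0.0491744726896286, 0.05106789991259575), 41.6221923828125)
```

View pics/b.png

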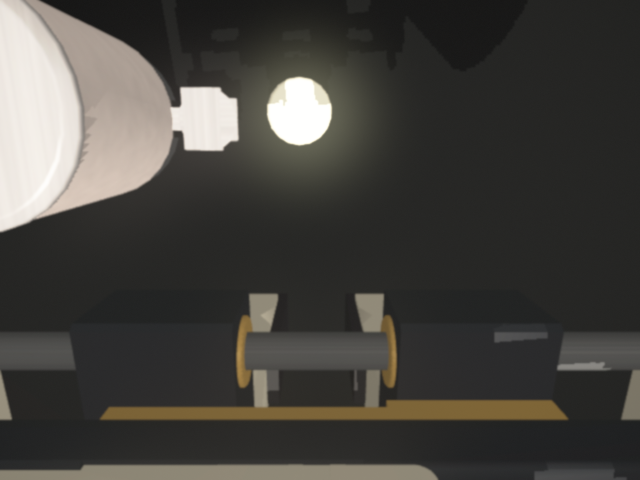

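The wrist view shows the jar at (300,110) and the pedal at (208,118), pointing along the image row, so the bin yaw is about -6°. It puts the jar at (0.533, 0.127), which agrees with the earlier views. Next I descend beside it.

```bash
python3 -m handwheel '[[0.73,0,0,-4,0],[0.73,0,0,-8,0],[0.73,0,0,-12,0],[0.73,0,0,-16,0],[0.73,0,0,-19,0],[0.73,0,0,-21,0],[0.73,0,0,-21.4,0],[0.73,0,0,-21.4,0]]'; python3 -m handwheel '[[0.73,0,-2,0,0],[0.73,0,-4,0,0],[0.73,0,-5,0,0],[0.73,0,-5.5,0,0],[0.73,0,-6,0,0],[0.73,0,-6.5,0,0],[0.73,0,-7,0,0],[0.73,0,-7,0,0]]'
```

```text
time_s: 3.45
tcp_pos: [0.528, 0.2203, 0.0129]
eef_rot: [-180.0, 0.0, -95.3]
contact_force: [0.5, -0.6, 0.5]
gripper_width: 0.0233
gripper_force: 0.0
time_s: 4.45
tcp_pos: [0.5277, 0.1496, 0.0125]
eef_rot: [180.0, -0.0, -95.3]
contact_force: [-0.0, -0.4, -0.2]
gripper_width: 0.0239
gripper_force: 0.2
```

```bash
python3 -m handwheel '[[0.73,-0.1,-0.7,0,0],[0.73,-0.2,-1.4,0,0],[0.73,-0.3,-2.1,0,0],[0.73,-0.3,-2.8,0,0],[0.73,-0.4,-3.5,0,0],[0.73,-0.5,-4.2,0,0],[0.73,-0.6,-4.9,0,0],[0.73,-0.6,-5.2,0,0]]'; python3 -m handwheel '[[0.73,-0.1,-0.7,0,0],[0.73,-0.1,-1.4,0,0],[0.73,-0.2,-2.1,0,0],[0.73,-0.3,-2.8,0,0],[0.73,-0.4,-3.5,0,0],[0.73,-0.4,-4.2,0,0],[0.73,-0.5,-4.6,0,0],[0.73,-0.5,-4.6,0,0]]'
cat > m2.py <<'E'
from h import *
import sys
b=np.array([.7065,.1145])
for cam in ['side','scene']:
    im,d=imaging.capture(cam);cv2.imwrite(f'pics/{sys.argv[1]}_{cam}.png',im[:,:,::-1])
    for q in sys.argv[2:]:
        for o in finder.cut_out(cam,q)[:1]:
            P=cloud(cam,d,o['region']); zt=np.percentile(P[:,2],90)
            t=P[abs(P[:,2]-zt)<.007]; c,rad=cv2.minEnclosingCircle(t[:,:2].astype(np.float32))
            out=[]
            for yw in (-5,-7.2):
                a=np.radians(yw); out.append(np.round([(c-b)@[np.cos(a),np.sin(a)],(c-b)@[-np.sin(a),np.cos(a)]],3))
            print(cam,q,round(o['p'],2),o['pixel'],np.round(c,3),round(rad,3),'z',round(zt,3),'bin frame',out)
E
python3 m2.py c cream_jar bin_pedal serum_jar
```

```text
time_s: 5.45
tcp_pos: [0.5217, 0.0974, 0.0126]
eef_rot: [180.0, -0.0, -95.3]
contact_force: [0.2, 1.4, -0.1]
gripper_width: 0.0237
gripper_force: 0.3
time_s: 6.45
tcp_pos: [0.5167, 0.0515, 0.0126]
eef_rot: [180.0, -0.0, -95.4]
contact_force: [0.1, -0.5, 0.5]
gripper_width: 0.0237
gripper_force: 0.0
side cream_jar 0.97 [268.7, 261.0] [0.515 0.021] 0.028 z 0.043 bin frame [array([-0.183, -0.11 ]), array([-0.178, -0.117])]
side bin_pedal 0.57 [315.1, 214.0] [0.629 0.127] 0.016 z 0.03 bin frame [array([-0.079,  0.006]), array([-0.079,  0.003])]
side serum_jar 0.62 [314.5, 300.4] [ 0.595 -0.095] 0.016 z 0.074 bin frame [array([-0.093, -0.218]), array([-0.084, -0.221])]
scene cream_jar 0.64 [329.7, 245.4] [0.516 0.018] 0.026 z 0.044 bin frame [array([-0.181, -0.113]), array([-0.177, -0.12 ])]
scene serum_jar 0.72 [296.5, 278.7] [ 0.594 -0.097] 0.016 z 0.075 bin frame [array([-0.093, -0.22 ]), array([-0.085, -0.224])]
```

The jar stands at about y = -0.113 in the bin frame, clear of it. Next I back off, rise, close the fingers and turn so that the wrist camera faces away from the bin.

```bash
python3 -m handwheel '[[0.73,0,1.5,0,0],[0.73,0,3,0,0],[0.73,0,3.5,3,0],[0.73,0,3.5,7,0],[0.73,0,3.5,11,0],[0.73,0,3.5,15,0],[0.73,0,3.5,19,0],[0.73,0,3.5,22,0]]' && python3 -m handwheel '[[1,0.5,0.5,0,-9],[1,1,1,0,-18],[1,2,1.5,0,-27],[1,3,2,0,-36],[1,4,2.5,0,-45],[1,5,3,0,-54],[1,6,3.5,0,-63],[1,7,4,0,-72]]' && python3 -m handwheel '[[1,0.3,0,0,-9],[1,0.5,0,0,-18.5],[1,0.5,0,0,-18.5],[1,0.5,0,0,-18.5]]'
cat > m3.py <<'E'
from h import *
import sys
s=get_state();print(np.round(s['joints'],1),s['gripper_width'],s['tcp_pos'],s['eef_rot'])
im,d=imaging.capture('wrist');cv2.imwrite('pics/d.png',im[:,:,::-1])
E
python3 m3.py
```

```text
time_s: 7.85
tcp_pos: [0.517, 0.088, 0.2347]
eef_rot: [-179.9, 0.1, -95.3]
contact_force: [0.9, 0.6, -0.2]
gripper_width: 0.0235
gripper_force: 0.0
time_s: 8.85
tcp_pos: [0.587, 0.1282, 0.2325]
eef_rot: [180.0, -0.0, -167.6]
contact_force: [0.7, -0.1, -0.3]
gripper_width: 0.0002
gripper_force: 0.0
time_s: 9.35
tcp_pos: [0.5916, 0.1275, 0.2325]
eef_rot: [-180.0, -0.0, 174.4]
contact_force: [-0.5, 0.8, 0.1]
gripper_width: 0.0006
gripper_force: 0.0
[  30.6   13.8   -8.    -0.   -68.2 -126.2] 0.0006425148725519754 [0.59160626 0.12745787 0.23251842] [-1.79998435e+02 -5.27307874e-03  1.74405047e+02]
```

View pics/c_side.png

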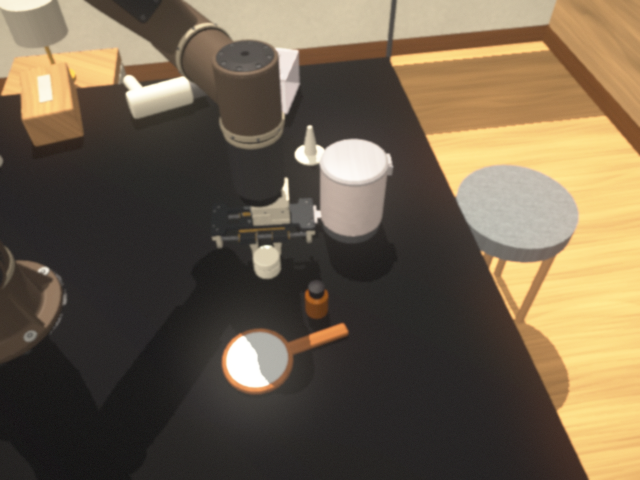

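The picture shows the jar at (267,262), clear of the pedal, with the serum jar and mirror untouched. Before descending I check, from the depth, how far the gripper and wrist reach toward the bin above the fingers.

Run:
```python
from h import *
s=get_state(); t=np.array(s['tcp_pos']); a=np.radians(-6); b=np.array([.7065,.1145])
ex=np.array([np.cos(a),np.sin(a)]); ey=np.array([-ex[1],ex[0]])
A=[]
for cam in ['scene','side']:
    im,d=imaging.capture(cam); A.append(cloud(cam,d)); cv2.imwrite(f'pics/e_{cam}.png',im[:,:,::-1])
P=np.vstack(A); q=P[:,:2]-t[:2]; X=q@ex; Y=q@ey; Z=P[:,2]-t[2]
print('tcp in bin', (t[:2]-b)@ex,(t[:2]-b)@ey)
for z0 in np.arange(-.01,.42,.02):
    m=(Z>=z0)&(Z<z0+.02)&(abs(X)<.14)&(abs(Y)<.16)
    m2=m&(abs(Y)<.06)
    if m.sum()>20: print('z %.2f n %d X %s  |Y|<60: n %d X %s  Y %s'%(z0,m.sum(),np.percentile(X[m],[1,99]).round(3),m2.sum(),np.percentile(X[m2],[1,99]).round(3) if m2.sum()>5 else '-',np.percentile(Y[m],[1,99]).round(3)))
```

```text
tcp in bin -0.11556977794612734 0.0007592178084103399
z -0.01 n 89 X [-0.01   0.013]  |Y|<60: n 89 X [-0.01   0.013]  Y [-0.018  0.015]
z 0.01 n 147 X [-0.01   0.014]  |Y|<60: n 147 X [-0.01   0.014]  Y [-0.019  0.015]
z 0.03 n 164 X [-0.007  0.014]  |Y|<60: n 164 X [-0.007  0.014]  Y [-0.022  0.019]
z 0.05 n 190 X [-0.037  0.039]  |Y|<60: n 28 X [-0.015  0.031]  Y [-0.09   0.084]
z 0.07 n 1569 X [-0.037  0.041]  |Y|<60: n 909 X [-0.037  0.041]  Y [-0.092  0.084]
z 0.09 n 2792 X [-0.037  0.04 ]  |Y|<60: n 859 X [-0.029  0.038]  Y [-0.097  0.092]
z 0.11 n 940 X [-0.03   0.036]  |Y|<60: n 797 X [-0.024  0.027]  Y [-0.092  0.089]
z 0.13 n 651 X [-0.022  0.025]  |Y|<60: n 651 X [-0.022  0.025]  Y [-0.052  0.015]
z 0.15 n 1407 X [-0.038  0.041]  |Y|<60: n 1407 X [-0.038  0.041]  Y [-0.052  0.013]
z 0.17 n 778 X [-0.034  0.038]  |Y|<60: n 778 X [-0.034  0.038]  Y [-0.038  0.028]
z 0.19 n 1051 X [-0.043  0.047]  |Y|<60: n 1051 X [-0.043  0.047]  Y [-0.047  0.033]
z 0.21 n 1275 X [-0.043  0.047]  |Y|<60: n 1275 X [-0.043  0.047]  Y [-0.047  0.033]
z 0.23 n 1351 X [-0.043  0.047]  |Y|<60: n 1351 X [-0.043  0.047]  Y [-0.047  0.033]
z 0.25 n 1387 X [-0.043  0.047]  |Y|<60: n 1387 X [-0.043  0.047]  Y [-0.047  0.033]
z 0.27 n 867 X [-0.032  0.048]  |Y|<60: n 867 X [-0.032  0.048]  Y [-0.047  0.035]
z 0.29 n 614 X [-0.005  0.048]  |Y|<60: n 614 X [-0.005  0.048]  Y [-0.048  0.035]
z 0.31 n 665 X [-0.007  0.052]  |Y|<60: n 665 X [-0.007  0.052]  Y [-0.052  0.039]
z 0.33 n 873 X [-0.059  0.052]  |Y|<60: n 828 X [-0.011  0.052]  Y [-0.051  0.119]
z 0.35 n 890 X [-0.015  0.05 ]  |Y|<60: n 840 X [-0.004  0.05 ]  Y [-0.05   0.083]
z 0.37 n 559 X [0.005 0.05 ]  |Y|<60: n 559 X [0.005 0.05 ]  Y [-0.049  0.044]
```

View pics/e_scene.png

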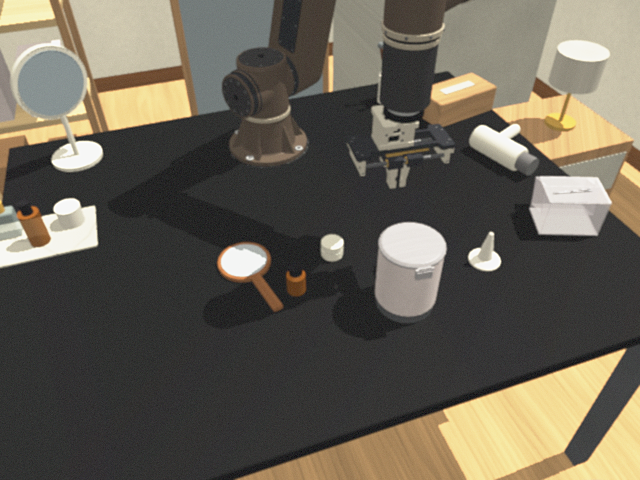

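View pics/d.png

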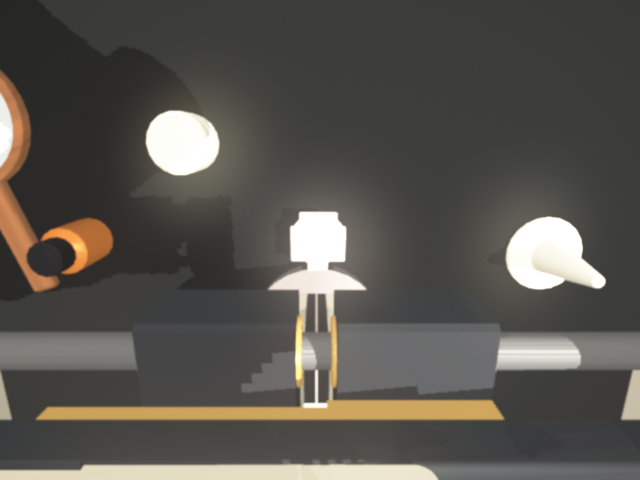

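The wrist view shows the pedal centred on the fingers, columns 290–346, with its front edge at row 212 and rear at row 262. The scene view shows everything in place. I'll compute where the pedal edges lie relative to the TCP.

Run:
```python
from h import *
c=imaging.get_calibration('wrist');s=get_state();H=np.array(c['hand_eye'])
for u,v,h in [(318,212,.034),(318,262,.030),(290,240,.032),(346,240,.032)]:
    r_=H[:3,:3]@[(u-c['cx'])/c['fx'],(v-c['cy'])/c['fy'],1]; k=(s['tcp_pos'][2]-h-H[2,3])/r_[2]
    print((u,v),'tool x,y mm',((H[:3,3]+k*r_)*1000).round(1)[:2])
```

```text
(318, 212) tool x,y mm [7. 1.]
(318, 262) tool x,y mm [-40.6   1. ]
(290, 240) tool x,y mm [-19.1 -24.4]
(346, 240) tool x,y mm [-19.1  26.4]
```

The TCP is 113 mm from the bin's axis, the pedal size agrees with the text, and y is centred. I'll move 3 mm further from the wall and descend.

```bash
python3 -m handwheel '[[1,-0.3,0,0,0],[1,-0.3,0,-3,0],[1,-0.3,0,-7,0],[1,-0.3,0,-11,0],[1,-0.3,0,-15,0],[1,-0.3,0,-17.5,0],[1,-0.3,0,-18.5,0],[1,-0.3,0,-18.7,0]]' && python3 -m handwheel '[[1,0,0,-0.3,0],[1,0,0,-0.6,0],[1,0,0,-0.9,0],[1,0,0,-1.2,0],[1,0,0,-1.5,0],[1,0,0,-1.5,0]]'
```

```text
time_s: 10.5
tcp_pos: [0.5889, 0.1269, 0.0456]
eef_rot: [-180.0, -0.0, 174.2]
contact_force: [0.2, -0.5, 0.3]
gripper_width: 0.0003
gripper_force: 0.0
time_s: 11.25
tcp_pos: [0.5887, 0.127, 0.0307]
eef_rot: [-180.0, -0.0, 174.2]
contact_force: [-2.2, -0.1, 5.5]
gripper_width: 0.0005
gripper_force: 2.5
```

```bash
python3 -m handwheel '[[1,0,0,-0.2,0],[1,0,0,-0.4,0],[1,0,0,-0.6,0],[1,0,0,-0.8,0],[1,0,0,-1,0],[1,0,0,-1,0]]' && python3 -m handwheel '[[1,0,0,-0.2,0],[1,0,0,-0.4,0],[1,0,0,-0.6,0],[1,0,0,-0.8,0],[1,0,0,-0.8,0],[1,0,0,-0.8,0]]'; python3 m2.py f cream_jar bin_lid serum_jar ring_cone
```

```text
time_s: 12.0
tcp_pos: [0.5883, 0.1269, 0.0206]
eef_rot: [-180.0, -0.0, 174.2]
contact_force: [-4.6, 1.1, 4.9]
gripper_width: 0.0003
gripper_force: 2.7
time_s: 12.75
tcp_pos: [0.5885, 0.1269, 0.0128]
eef_rot: [-180.0, -0.0, 174.2]
contact_force: [-4.3, 0.9, 5.1]
gripper_width: 0.0004
gripper_force: 2.8
side cream_jar 0.97 [267.4, 260.4] [0.515 0.019] 0.027 z 0.042 bin frame [array([-0.183, -0.112]), array([-0.178, -0.119])]
side bin_lid 0.66 [380.6, 134.1] [0.726 0.115] 0.038 z 0.284 bin frame [array([0.02 , 0.002]), array([0.02 , 0.003])]
side serum_jar 0.65 [317.2, 155.5] [0.672 0.338] 0.029 z 0.011 bin frame [array([-0.054,  0.22 ]), array([-0.062,  0.218])]
side ring_cone 0.4 [316.5, 153.2] [0.675 0.339] 0.023 z 0.011 bin frame [array([-0.051,  0.221]), array([-0.06 ,  0.219])]
scene cream_jar 0.74 [331.8, 244.6] [0.516 0.018] 0.027 z 0.044 bin frame [array([-0.182, -0.113]), array([-0.177, -0.12 ])]
scene bin_lid 0.57 [421.9, 236.2] [0.732 0.112] 0.049 z 0.276 bin frame [array([ 0.025, -0.001]), array([0.025, 0.   ])]
scene serum_jar 0.79 [298.2, 281.1] [ 0.594 -0.095] 0.017 z 0.075 bin frame [array([-0.094, -0.219]), array([-0.086, -0.222])]
scene ring_cone 0.81 [485.8, 259.1] [0.656 0.344] 0.009 z 0.063 bin frame [array([-0.07 ,  0.224]), array([-0.079,  0.221])]
```

View pics/f_side.png

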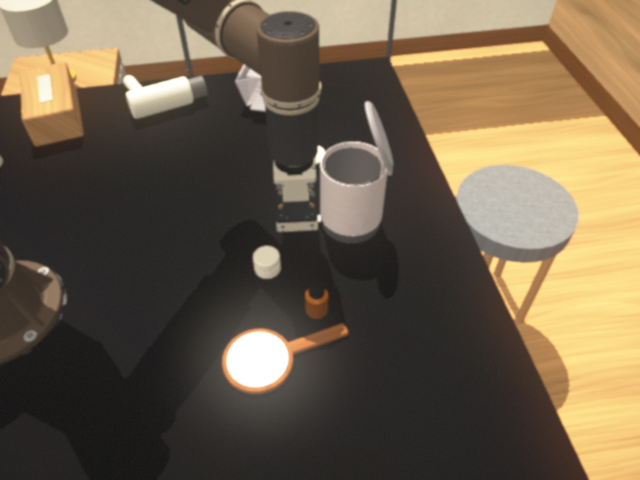

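The lid stands nearly upright at (378,138) and the jar is at (267,262). The force is still only the spring's, so I'll press on gently to the stop.

```bash
python3 -m handwheel '[[1,0,0,-0.1,0],[1,0,0,-0.2,0],[1,0,0,-0.2,0],[1,0,0,-0.2,0]]'
```

```text
time_s: 13.75
tcp_pos: [0.5886, 0.1269, 0.012]
eef_rot: [-180.0, 0.0, 174.2]
contact_force: [-7.7, 0.6, 15.9]
gripper_width: 0.0005
gripper_force: 8.1
```

```bash
python3 -m handwheel '[[1,0,0,0,0],[1,0,0,0,0],[1,0,0,0,0],[1,0,0,0,0]]'; python3 -c "
from plant import r
print(r.close_job())"
```

```text
time_s: 14.25
tcp_pos: [0.5886, 0.1269, 0.012]
eef_rot: [-180.0, 0.0, 174.2]
contact_force: [-8.0, 0.7, 15.7]
gripper_width: 0.0002
gripper_force: 8.1
the job is handed in; nothing more can be done
None
```

I handed the job in at 14.25 s with the cream jar standing about 113 mm to one side of the bin, the pedal held at its stop with about 16 N and the lid swung open; `close_job()` gave no verdict.

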